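# Stand the aperture block in the beam line

## Robot

A 6-joint arm with a two-finger parallel gripper is mounted at the origin on a cart in front of the work surface, level with it; the furniture and walls round the work are solid. World frame = base frame: x ahead of the robot, y to its left, z up, the work surface at z = 0. Lengths are in m, angles in rad, forces in N, time in s.
With the tool pointing down it reaches from about 0.2 to 0.875 m from the base axis. Payload 3.4 kg.
Tool frame: the origin (TCP) lies between the finger pads; the fingertips stand 11 mm ahead of it and the grasp point (between the pads) lies 8 mm behind it; z points along the fingers, y is the line along which they close (so a half turn about z gives the same grasp; the last joint's range is limited). The gripper opens to 94 mm and grips with 3 to 60 N. Pads are 16 mm wide; open, the fingers measure 119 mm over their backs; the gripper's body (75 mm by 177 mm) begins 78 mm behind the grasp point.
Start: joints at [0.988, 0.276, 1.505, -0, 1.361, -0.121], TCP at [0.256, 0.515, 0.216] pointing down, gripper open.
Joint ranges: [-2.89, 2.89], [-0.75, 2.08], [0.22, 2.7], [-1.18, 4.32], [0.11, 2.71], [-2.7, 2.7]. Speed limits (rad/s): [2.57, 2.57, 3.14, 3.14, 3.14, 3.14].

## Interface

Orientations are given as a 3x3 rotation matrix whose columns are the frame's x, y, z axes.
In Python, from workcell import robot, capture, get_calibration, job gives the robot as it stands. The module is installed in compiled form; this text tells all that it offers.
- The arm moves only by the tool arm_command, never from a script. Its argument "plan" is text: rows parted by semicolons, each of 5 numbers parted by spaces: the finger opening in mm, from 0 to 94, then the shift along the world's x, y, z in mm, then the turn about the world's z in degrees. In form: fingers x y z turn; .... A call has 1 to 5 rows; each row shifts and turns the commanded pose from where the row before left it; what a row does not reach is not made up. A row lasts 1/8 s, in which the tool goes at most 62.5 mm and 10.7 degrees, less where a joint would pass 70% of its speed; a pose out of reach is approached as far as the arm can. A call with a gripper value outside its range is refused whole. The fingers move at their own pace and stop on an object; "grip_force" is the grip in N (left out, the last holds). Time passes only in rows, so rows that do not move let the fingers close. It gives the time, the measured TCP pose, the force, the opening and the grip force at its end, in the units of the state.
- robot.get_obs(): the state, without advancing time (a new reading comes with each control period).
- capture(name): name is "scene" or "top"; returns the picture (400x640x3 uint8, red, green, blue); there is no depth.
- get_calibration(name): a dict with "intrinsics" (3x3 intrinsics, pixels), "cam_to_world" (4x4, takes a point from camera to world coordinates). Camera axes: x right, y up, looking along -z (the intrinsics and any distortion apply to the point x, -y, -z); pixel columns grow to the right and rows downward; lengths in m; the calibration is good to about 2 mm. A picture is of the moment at which its call begins. get_calibration takes no time and is no camera call.
- job.close_job(): hands the job in; it is judged then, once.
The state is a dict: "t": time; "joints": joint angles; "qd": joint speeds; "tau": joint torques, N m; "position": TCP position; "ee_rot": TCP orientation; "wrist_force": force on the tool from outside, world axes, zero at the start; "moment": the same for the moment, N m; "opening": finger opening in m; "finger_force": force on a finger pad.
Only numpy, scipy, OpenCV 4.12 (cv2) and the standard library are available. Lean on these libraries where they do the work, as an engineer would, in place of code of your own. Each camera call takes 0.05 s, during which the arm holds its last target. There are 200 camera calls.

## Task

The aperture block lies on its side in front of the alignment bar. Stand it upright on its rubber foot in front of the bar, midway between the two optical housings so that it is centred on the bar's index mark, with its back flush and square against the bar and its bore looking along the bar from one housing to the other. Press it only gently against the bar, and leave the solder spool, the marker and the tape roll where they are.

Things in the scene. Friction and masses are not known exactly. Their poses are not given: they have to be found in the camera images.
- aperture_block: loose aluminium block 40x100x40 mm (own x,y,z), about 0.3 kg, lying at the start; origin: centre of the side it then lies on. y: long axis, from the foot (4 mm black rubber pad, end at y=-50 mm) to the top end (+50), up when it stands. z (up at the start): direction of a 16 mm through bore 25 mm from the top end, so 75 mm above the bench when standing. The sides across x are plain.
- block_foot (a point): centre of the underside of the block's rubber foot (block frame 0, -50, 20 mm); axes as the block's
- block_bore (a point): centre of the block's bore (block frame 0, 25, 20 mm); axes as the block's
- beam_bar: fixed straight aluminium bar 20 mm deep (x), 340 long (y), 22 high, a grey optical housing in front of it at each end. Origin: middle of its underside, on the bench; y to the left along the bar; front face (robot side) x=-10 mm. Housings: 92 high, y from 120 to 170 mm either side, x -66 to 0; lens barrels reach in to y=+-111. Block flush against the bar: its foot centre is at x=-30 mm.
- index_mark (a point): the index mark, a black line round the middle of the bar; the point is on the top front edge (bar frame -10, 0, 22 mm); axes as the bar's
- solder_spool: bystander: loose solder spool standing on its flange, 58 mm across, 40 mm high; origin at the centre of its underside
- marker_black: bystander: loose white marker with a black cap, 126 mm long (its y), 18 mm thick; origin at its underside's centre
- tape_roll: bystander: loose roll of tape lying flat, 52 mm across, 23 mm high; origin at the centre of its underside
There are look-alikes about, which are no part of the job. There is more than one size of the aperture_block; the job needs the larger.

How it is judged:
At the end, for the whole second after the job is handed in: The block stands on its foot on the bench (within 0.03 rad of vertical, foot within 4 mm), flush against the bar's front face (gap under 1.8 mm), its bore within 0.035 rad of the bar's length, its foot centre within 5 mm of the index mark along the bar, at rest (angle between aperture_block's own y axis and vertical below 0.03 rad and height (world z) of block_foot below 0.004 m and x of block_foot in the frame of beam_bar between -0.0318 and -0.028 m and y of block_foot in the frame of beam_bar between -0.005 and 0.005 m and angle between the z axis of aperture_block and the y axis of beam_bar, either way round below 0.035 rad and linear speed of aperture_block below 0.01 m/s and angular speed of aperture_block below 0.05 rad/s); the robot touches nothing.
It fails at once if the block is pressed against the bar or a housing with more than 35 N (contact force between aperture_block and beam_bar above 35 N).
It fails at once if the solder spool is shifted by more than 20 mm (distance of solder_spool from where it was at the start of the episode above 0.02 m).
It fails at once if the marker is shifted by more than 20 mm (distance of marker_black from where it was at the start of the episode above 0.02 m).
It fails at once if the tape roll is shifted by more than 20 mm (distance of tape_roll from where it was at the start of the episode above 0.02 m).
It also fails if it takes over 51 s, if anything falls off the work surface, if the arm or the gripper's body presses on something with over 40 N, if the wrist force passes 120 N, or if a joint passes its speed limit or range.

## Working session

There is one attempt and no reset: what is moved stays moved. The work goes in short steps, Python scripts to look and compute and a tool call to move; the robot and the scene stay as the last step left them, time stands still between calls to the robot, and variables do not carry over. Pictures are saved under pics/ and viewed, at most 10 in all, crops included, and the job is handed in when it is done.

Besides the shell and the picture viewer there is one more tool, called in YAML: its name, and indented under it one key for each argument. arm_command: Moves the arm, as the interface text tells. Its arguments: {"type":"object","properties":{"plan":{"type":"string"},"grip_force":{"type":"number"}},"required":["plan"]}

```bash
mkdir -p pics
python3 - <<'E'
from workcell import robot,capture,get_calibration
import cv2
for n in("scene","top"):
    cv2.imwrite(f"pics/{n}0.png",cv2.cvtColor(capture(n),cv2.COLOR_RGB2BGR))
    c=get_calibration(n);print(n,{k:(v.round(4).tolist() if hasattr(v,'round') else v) for k,v in c.items()})
o=robot.get_obs();print(o["t"],o["position"],o["ee_rot"],o["opening"])
E
```

```text
scene {'intrinsics': [[478.7878, 0.0, 315.4234], [0.0, 478.7878, 200.5343], [0.0, 0.0, 1.0]], 'cam_to_world': [[0.8168, 0.2884, -0.4996, 0.0328], [-0.5768, 0.3931, -0.7161, -0.5817], [-0.0101, 0.8731, 0.4874, 0.5785], [0.0, 0.0, 0.0, 1.0]]}
top {'intrinsics': [[418.2636, 0.0, 317.5035], [0.0, 418.2636, 198.6121], [0.0, 0.0, 1.0]], 'cam_to_world': [[-0.0073, 0.981, -0.1937, 0.3445], [-0.9998, -0.0037, 0.019, 0.1861], [0.0179, 0.1938, 0.9809, 1.0924], [0.0, 0.0, 0.0, 1.0]]}
0.1 [0.25593636 0.51437984 0.21574169] [[-8.95249144e-01  4.45565106e-01 -8.40004294e-04]
 [ 4.45565860e-01  8.95248258e-01 -1.27320590e-03]
 [ 1.84716258e-04 -1.51411373e-03 -9.99998837e-01]] 0.09392527787973338
```

View pics/scene0.png

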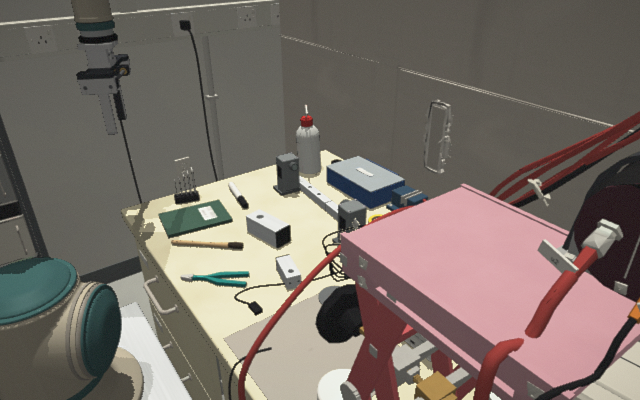

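View pics/top0.png

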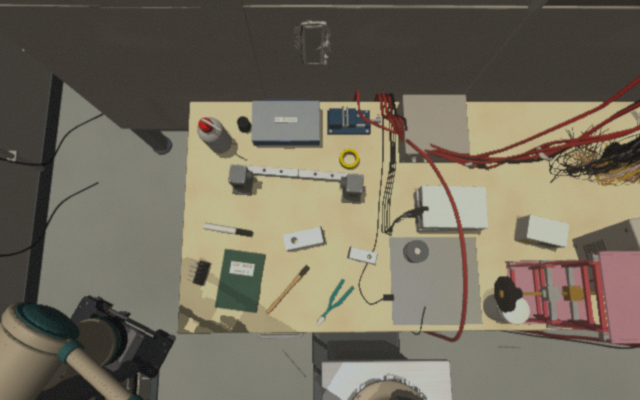

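The scene holds two aperture blocks with a bore at the left end and a black foot at the right. The first is at top (304,239) / scene (268,228), the second at top (363,256) / scene (288,271). The first looks clearly larger, so I take it as the one meant and confirm with crops. The bar runs between housings at top (241,177) and (352,186). The marker is at (228,230).

Run:
```python
import cv2
a=cv2.imread("pics/top0.png")[150:280,220:390];cv2.imwrite("pics/topc.png",cv2.resize(a,None,fx=4.5,fy=4.5,interpolation=cv2.INTER_CUBIC))
a=cv2.imread("pics/scene0.png")[150:300,230:390];cv2.imwrite("pics/scenec.png",cv2.resize(a,None,fx=4,fy=4,interpolation=cv2.INTER_CUBIC))
```

```text
(no output)
```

View pics/topc.png

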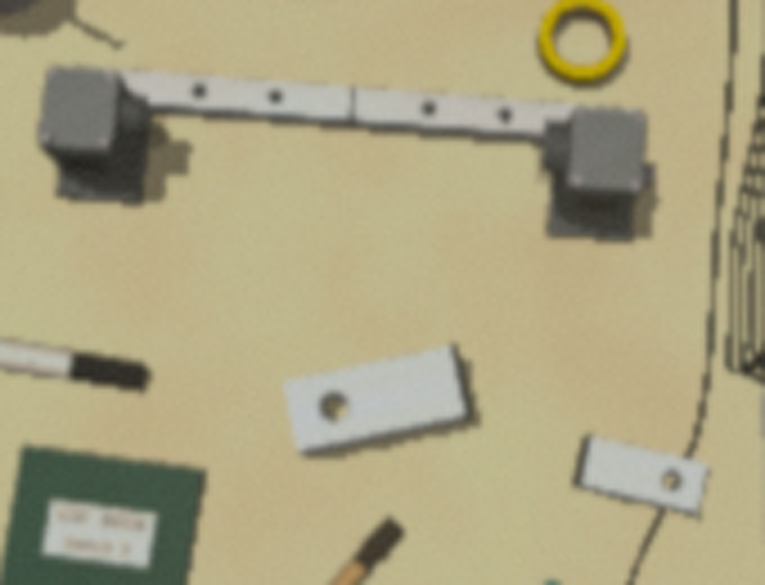

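View pics/scenec.png

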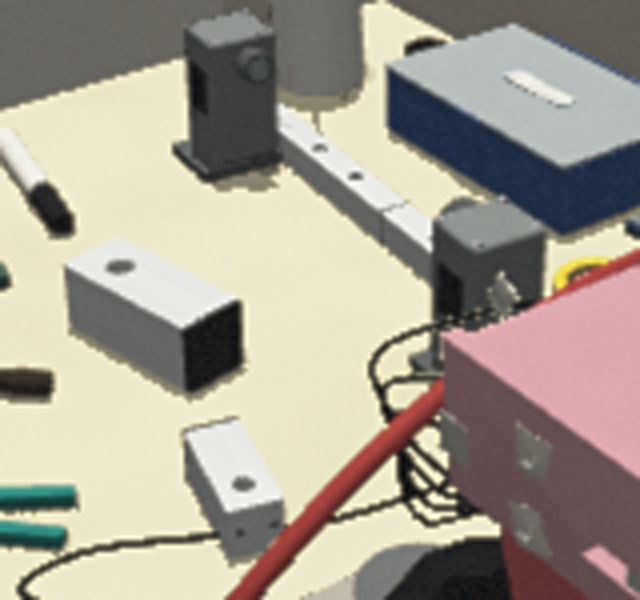

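```bash
cat > h.py <<'E'
from workcell import get_calibration
import numpy as np
def ray(n,p):
    c=get_calibration(n);K,T=c["intrinsics"],c["cam_to_world"]
    d=np.linalg.inv(K)@[p[0],p[1],1];d=T[:3,:3]@[d[0],-d[1],-d[2]]
    return T[:3,3],d/np.linalg.norm(d)
def atz(n,p,z):
    o,d=ray(n,p);return o+d*(z-o[2])/d[2]
def tri(a,b):
    A=0;B=0
    for n,p in(("top",a),("scene",b)):
        o,d=ray(n,p);P=np.eye(3)-np.outer(d,d);A=A+P;B=B+P@o
    return np.linalg.solve(A,B)
E
cat > m.py <<'E'
from h import *
T=lambda u,v:((u+.5)/4.5-.5+220,(v+.5)/4.5-.5+150)
S=lambda u,v:((u+.5)/4-.5+230,(v+.5)/4-.5+150)
np.set_printoptions(precision=4,suppress=True)
for k,a,b in [("bore",(333,406),(121,267)),("lowtop",(301,452),(66,265)),("hightop",(286,380),(120,240)),("highfoot",(457,345),(243,303)),("lowfoot",(470,413),(183,330)),("mark",(353,121),(384,217))]:
    print(k,tri(T(*a),S(*b)),atz("top",T(*a),.022 if k=="mark" else .04),atz("scene",S(*b),.022 if k=="mark" else .04))
l,r=atz("top",T(150,106),.022),atz("top",T(545,134),.022);d=l-r
l2,r2=atz("top",T(150,72),.022),atz("top",T(545,100),.022);print("bar",l,r,np.degrees(np.arctan2(-d[0],d[1])),l2,r2)
E
python3 m.py
```

```text
bore [0.4474 0.2265 0.0379] [0.4469 0.2266 0.04  ] [0.4461 0.2233 0.04  ]
lowtop [0.4223 0.2439 0.0396] [0.4214 0.2442 0.04  ] [0.4228 0.243  0.04  ]
hightop [0.4619 0.253  0.0376] [0.4616 0.2529 0.04  ] [0.4601 0.2493 0.04  ]
highfoot [0.4817 0.1566 0.0373] [0.4808 0.157  0.04  ] [0.48   0.1528 0.04  ]
lowfoot [0.4421 0.1503 0.039 ] [0.4426 0.15   0.04  ] [0.4408 0.149  0.04  ]
mark [0.6176 0.2159 0.017 ] [0.6154 0.2162 0.022 ] [0.6134 0.2086 0.022 ]
bar [0.6248 0.3349 0.022 ] [0.6073 0.1038 0.022 ] -4.337130053947842 [0.6454 0.3354 0.022 ] [0.6278 0.1034 0.022 ]
```

The crop confirms it: the block at top (304,239) is about 100x40 mm with its top about 39 mm up, and the other is clearly smaller. The large block's centre is about (0.452, 0.201), with its top end toward +y turned 12° and its bore at (0.447, 0.226). The bar is turned −4.3°, and the mark is near (0.616, 0.214).

arm_command:
  plan: "94 30 -45 -5 -10.3;94 30 -45 -5 -10.3;94 30 -45 -5 -10.3;94 30 -45 -5 -10.3;94 30 -45 -5 -10.3"

```text
t: 0.72
position: [0.4067, 0.2882, 0.1911]
ee_rot: [[-0.203, 0.979, -0.0], [0.979, 0.203, -0.0], [-0.0, -0.0, -1.0]]
wrist_force: [1.1, 0.1, -0.4]
opening: 0.0942
finger_force: 0.0
```

arm_command:
  plan: "94 20 -26 -20 0;94 18 -26 -20 0;94 0 0 -40 0;94 0 0 -30 0;94 0 0 0 0"

```text
t: 1.35
position: [0.4421, 0.2368, 0.0793]
ee_rot: [[-0.208, 0.978, -0.006], [0.978, 0.208, -0.002], [-0.001, -0.006, -1.0]]
wrist_force: [0.1, -0.2, 0.4]
opening: 0.0941
finger_force: 0.0
```

arm_command:
  plan: "94 2 0 -35 0;94 0 0 -20 0;94 0 0 -10 0;94 0 0 0 0;50 0 0 0 0"
  grip_force: 6

```text
t: 1.98
position: [0.4471, 0.2382, 0.0175]
ee_rot: [[-0.209, 0.978, 0.002], [0.978, 0.209, 0.001], [0.0, 0.002, -1.0]]
wrist_force: [1.0, -0.5, -0.6]
opening: 0.0872
finger_force: 0.0
```

arm_command:
  plan: "30 0 0 0 0;30 0 0 0 0;30 0 0 0 0;30 0 0 0 0;30 0 0 0 0"

```text
t: 2.6
position: [0.446, 0.2378, 0.0165]
ee_rot: [[-0.208, 0.978, -0.0], [0.978, 0.208, -0.0], [0.0, -0.0, -1.0]]
wrist_force: [0.3, -0.4, 0.7]
opening: 0.0398
finger_force: 6.0
```

arm_command:
  plan: "30 0 0 15 0;30 0 0 15 0;30 0 0 20 0;30 0 0 20 0;30 0 0 20 0"

```text
t: 3.22
position: [0.4458, 0.2377, 0.1072]
ee_rot: [[-0.209, 0.978, -0.001], [0.978, 0.209, -0.0], [0.0, -0.001, -1.0]]
wrist_force: [0.1, -0.9, -3.7]
opening: 0.0402
finger_force: 6.0
```

arm_command:
  plan: "30 0 0 10 0;30 0 0 0 0;30 0 0 0 0;30 0 0 0 0;30 0 0 0 0"

```text
t: 3.85
position: [0.4459, 0.2377, 0.1159]
ee_rot: [[-0.209, 0.978, -0.001], [0.978, 0.209, -0.0], [-0.0, -0.001, -1.0]]
wrist_force: [-0.8, 0.1, -2.6]
opening: 0.0397
finger_force: 6.0
```

Run:
```python
from workcell import robot,capture
import cv2
a=capture("scene")[120:270,210:370,::-1];cv2.imwrite("pics/s1.png",cv2.resize(a,None,fx=4,fy=4,interpolation=cv2.INTER_CUBIC))
o=robot.get_obs();print(o["moment"],o["wrist_force"])
```

```text
[ 0.05310247  0.04355119 -0.04041135] [ 0.24858535 -0.2575905  -4.2909382 ]
```

View pics/s1.png

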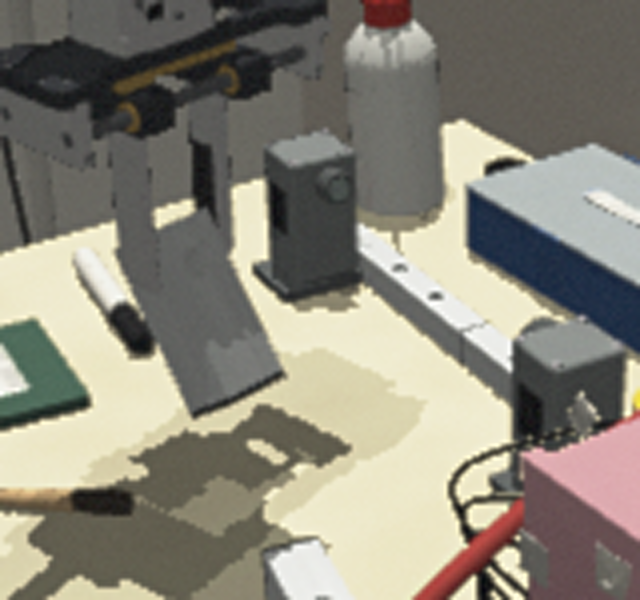

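The block hangs at about 40° from vertical, with its foot toward −y (scene crop ~(235,395)). I'll ease the grip so it swings further down, and move toward the bar with the turn.

arm_command:
  plan: "30 12 -4 0 -3.2;30 13 -4 0 -3.2;30 13 -4 0 -3.2;30 13 -4 0 -3.2;30 13 -4 0 -3.2"
  grip_force: 3.5

```text
t: 4.53
position: [0.5105, 0.2176, 0.1162]
ee_rot: [[0.071, 0.997, -0.0], [0.997, -0.071, -0.0], [-0.0, -0.0, -1.0]]
wrist_force: [0.0, 0.3, -4.1]
opening: 0.0401
finger_force: 3.5
```

arm_command:
  plan: "30 0 -10 0 0;30 0 10 0 0;30 0 -10 0 0;30 0 10 0 0;30 0 0 0 0"

```text
t: 5.15
position: [0.5102, 0.2187, 0.1167]
ee_rot: [[0.068, 0.998, 0.001], [0.998, -0.068, 0.001], [0.001, 0.0, -1.0]]
wrist_force: [0.1, -0.1, -3.3]
opening: 0.04
finger_force: 3.5
```

Run:
```python
from workcell import robot,capture
import cv2
a=capture("scene")[120:270,210:370,::-1];cv2.imwrite("pics/s2.png",cv2.resize(a,None,fx=4,fy=4,interpolation=cv2.INTER_CUBIC))
o=robot.get_obs();print(o["moment"],o["wrist_force"],o["position"])
```

```text
[-0.04102536  0.06172069 -0.04323904] [-0.27297252  0.45034841 -3.35335839] [0.51012226 0.21833836 0.11659521]
```

View pics/s2.png

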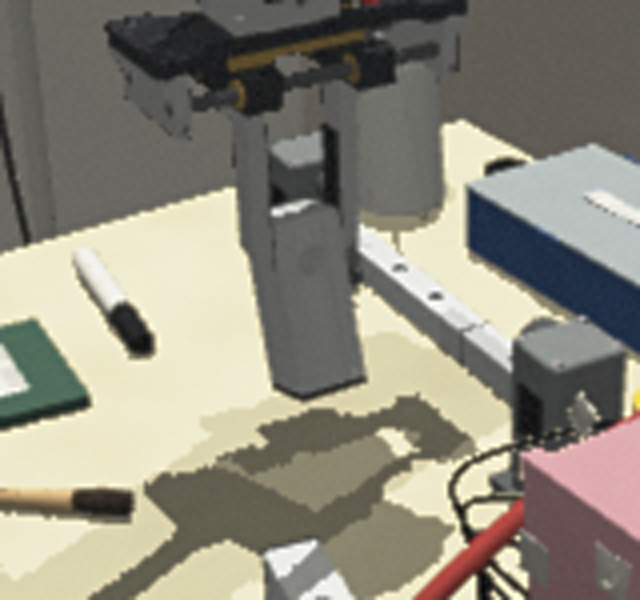

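The tilt is now only about 10–15°. I'll lower it to the bench and sweep −y so the foot edge rights it.

arm_command:
  plan: "30 0 0 -20 0;30 0 0 -10 0;30 0 0 -3 0;30 0 0 -1.5 0;30 0 0 0 0"

```text
t: 5.82
position: [0.5105, 0.218, 0.083]
ee_rot: [[0.069, 0.998, 0.001], [0.998, -0.069, 0.0], [0.0, 0.001, -1.0]]
wrist_force: [-2.5, -0.5, 5.7]
opening: 0.0398
finger_force: 3.5
```

arm_command:
  plan: "30 0 -3 -1 0;30 0 -3 -0.5 0;30 0 -3 -0.5 0;30 0 -3 -0.5 0;30 0 0 0 0"

```text
t: 6.45
position: [0.5099, 0.2053, 0.0794]
ee_rot: [[0.069, 0.998, -0.001], [0.998, -0.069, -0.001], [-0.001, -0.001, -1.0]]
wrist_force: [-2.7, -1.3, 3.2]
opening: 0.0402
finger_force: 3.5
```

arm_command:
  plan: "30 0 -2 0 0;30 0 -2 0 0;30 0 0 0 0;60 0 0 0 0;60 0 0 0 0"

```text
t: 7.08
position: [0.511, 0.2019, 0.0797]
ee_rot: [[0.069, 0.998, 0.001], [0.998, -0.069, 0.0], [0.0, 0.001, -1.0]]
wrist_force: [-0.1, 0.6, -0.1]
opening: 0.0568
finger_force: 0.0
```

arm_command:
  plan: "60 0 0 0 0;60 0 0 0 0;60 0 0 0 0;60 0 0 0 0;60 0 0 0 0"

```text
t: 7.7
position: [0.5102, 0.2018, 0.0795]
ee_rot: [[0.069, 0.998, 0.0], [0.998, -0.069, -0.0], [-0.0, 0.0, -1.0]]
wrist_force: [0.3, 0.5, -0.1]
opening: 0.06
finger_force: 0.0
```

Run:
```python
from workcell import robot,capture
import cv2
a=capture("scene")[120:270,210:370,::-1];b=capture("top")[150:290,225:375,::-1]
f=lambda a:cv2.resize(a,(398,420),interpolation=cv2.INTER_CUBIC)
cv2.imwrite("pics/s3.png",cv2.hconcat([f(a[:,0:142]),f(b[:,5:138])]))
```

```text
(no output)
```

View pics/s3.png

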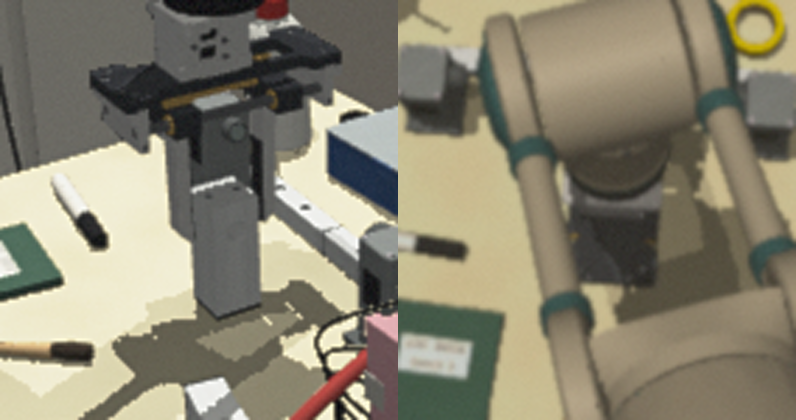

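The block stands on its foot (scene crop foot corners (217,318), (260,305)). I'll compute its position.

Run:
```python
from h import *
np.set_printoptions(precision=4,suppress=True)
S=lambda u,v:(210+(u+.5)*142/398-.5,120+(v+.5)*150/420-.5)
a=atz("scene",S(217,318),0);b=atz("scene",S(260,305),0);print(a,b,np.linalg.norm(a-b),np.degrees(np.arctan2(*(b-a)[[1,0]])))
for p in[(217,205),(259,189),(195,189),(232,176)]:print(atz("scene",S(*p),.1))
# mark from scene crop0: front bottom of line and top
S0=lambda u,v:((u+.5)/4-.5+230,(v+.5)/4-.5+150)
print(atz("scene",S0(384,217),.022),atz("scene",S0(384,243),0),atz("scene",S0(407,204),.022))
```

```text
[0.4897 0.1841 0.    ] [0.5278 0.1799 0.    ] 0.038274009336851704 -6.273705013386661
[0.4942 0.1838 0.1   ]
[0.5342 0.1867 0.1   ]
[0.4944 0.216  0.1   ]
[0.5294 0.2176 0.1   ]
[0.6134 0.2086 0.022 ] [0.6177 0.2144 0.    ] [0.6337 0.2131 0.022 ]
```

arm_command:
  plan: "30 0 0 0 -0.4;30 0 0 0 0;30 0 0 0 0;30 0 0 0 0;30 0 0 5 0"
  grip_force: 15

```text
t: 8.43
position: [0.5093, 0.2016, 0.0838]
ee_rot: [[0.076, 0.997, -0.002], [0.997, -0.076, -0.001], [-0.001, -0.002, -1.0]]
wrist_force: [0.1, 0.1, -3.6]
opening: 0.0399
finger_force: 14.9
```

arm_command:
  plan: "30 0 0 1 0;30 20 4 0 0;30 20 4 0 0;30 20 3 0 0;30 15 2 0 0"

```text
t: 9.05
position: [0.5859, 0.2149, 0.0852]
ee_rot: [[0.076, 0.997, -0.0], [0.997, -0.076, -0.0], [-0.0, -0.0, -1.0]]
wrist_force: [0.0, -0.1, -3.5]
opening: 0.0401
finger_force: 14.9
```

arm_command:
  plan: "30 3 0 0 0;30 0 0 0 0;30 1.5 0 0 0;30 0 0 0 0;30 0 0 0 0"

```text
t: 9.68
position: [0.5895, 0.2148, 0.0856]
ee_rot: [[0.076, 0.997, 0.0], [0.997, -0.076, 0.0], [0.0, 0.0, -1.0]]
wrist_force: [0.6, 0.6, -2.5]
opening: 0.0399
finger_force: 14.9
```

arm_command:
  plan: "30 2 0 0 0;30 0 0 0 0;30 2 0 0 0;30 0 0 0 0;30 0 0 0 0"

```text
t: 10.3
position: [0.5937, 0.2148, 0.0855]
ee_rot: [[0.076, 0.997, -0.0], [0.997, -0.076, -0.0], [-0.0, -0.0, -1.0]]
wrist_force: [0.8, -0.6, -3.5]
opening: 0.0399
finger_force: 14.9
```

arm_command:
  plan: "30 1 0 0 0;30 0 0 0 0;30 0 0 0 0;30 0 0 0 0;30 0 0 0 0"

```text
t: 10.92
position: [0.5947, 0.2148, 0.0855]
ee_rot: [[0.076, 0.997, 0.0], [0.997, -0.076, -0.0], [-0.0, 0.0, -1.0]]
wrist_force: [-0.5, -1.0, -3.5]
opening: 0.0399
finger_force: 14.9
```

arm_command:
  plan: "30 1 0 0 0;30 0 0 0 0;30 0 0 0 0"

```text
t: 11.3
position: [0.5957, 0.2148, 0.0855]
ee_rot: [[0.076, 0.997, 0.0], [0.997, -0.076, -0.0], [-0.0, 0.0, -1.0]]
wrist_force: [0.9, 0.2, -3.5]
opening: 0.0398
finger_force: 14.9
```

arm_command:
  plan: "30 1 0 0 0;30 0 0 0 0;30 0 0 0 0"

```text
t: 11.68
position: [0.5968, 0.2148, 0.0855]
ee_rot: [[0.076, 0.997, 0.0], [0.997, -0.076, 0.0], [0.0, 0.0, -1.0]]
wrist_force: [-0.2, 0.4, -2.1]
opening: 0.04
finger_force: 14.9
```

Run:
```python
from workcell import robot,capture
import cv2
a=capture("scene")[150:250,270:380,::-1];cv2.imwrite("pics/s4.png",cv2.resize(a,None,fx=6,fy=6,interpolation=cv2.INTER_CUBIC))
```

```text
(no output)
```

View pics/s4.png

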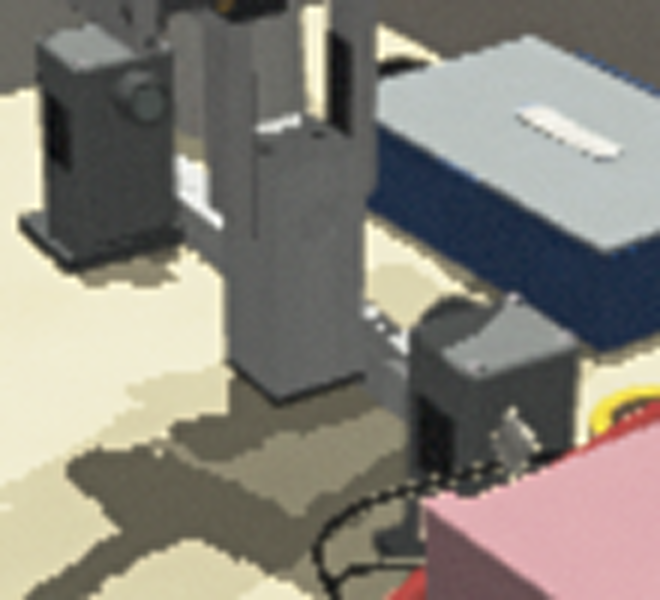

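Run:
```python
from h import *
def proj(n,p):
    c=get_calibration(n);T=np.linalg.inv(c["cam_to_world"]);q=T[:3,:3]@p+T[:3,3];k=c["intrinsics"]@[q[0],-q[1],-q[2]];return k[:2]/k[2]
m=np.array([.6165,.215,.022]);y=np.array([.0757,.997,0]);x=np.array([.997,-.0757,0])
for d in(0,-20,20):
  for g in (0,-3):print(d,g,proj("scene",m+y*d/1e3+x*g/1e3))
print(proj("scene",m-y*.02-[0,0,.022]))
```

```text
0 0 [325.08482982 202.40345855]
0 -3 [324.00753092 202.73268937]
-20 0 [329.60907652 205.97096395]
-20 -3 [328.52267103 206.30887953]
20 0 [320.67904626 198.92936492]
20 -3 [319.61075275 199.2502471 ]
[329.56870086 214.06460309]
```

arm_command:
  plan: "30 1 0 0 0;30 0 0 0 0;30 0 0 0 0"

```text
t: 12.1
position: [0.5971, 0.2148, 0.0854]
ee_rot: [[0.076, 0.997, -0.001], [0.997, -0.076, -0.0], [-0.0, -0.001, -1.0]]
wrist_force: [-2.2, 0.7, -2.1]
opening: 0.0399
finger_force: 14.9
```

arm_command:
  plan: "30 1 0 0 0;30 0 0 0 0;30 0 0 0 0"

```text
t: 12.48
position: [0.5973, 0.2149, 0.0853]
ee_rot: [[0.076, 0.997, -0.003], [0.997, -0.076, 0.0], [-0.0, -0.003, -1.0]]
wrist_force: [-4.8, 0.6, 0.1]
opening: 0.0403
finger_force: 14.9
```

arm_command:
  plan: "30 -0.8 0 0 0;30 0 0 -3 0;30 0 0 -2 0;30 0 0 -1 0;30 0 0 0 0"

```text
t: 13.1
position: [0.5973, 0.2147, 0.0796]
ee_rot: [[0.076, 0.997, -0.001], [0.997, -0.076, -0.0], [-0.0, -0.001, -1.0]]
wrist_force: [-5.5, 1.1, 1.1]
opening: 0.04
finger_force: 15.0
```

arm_command:
  plan: "30 0 0 -1 0;30 0 0 0 0;30 0 0 0 0"

```text
t: 13.48
position: [0.5973, 0.2147, 0.0795]
ee_rot: [[0.076, 0.997, -0.001], [0.997, -0.076, -0.0], [-0.0, -0.001, -1.0]]
wrist_force: [-7.4, -0.6, 4.1]
opening: 0.0403
finger_force: 15.0
```

Down on the bench and against the bar. I'll open the fingers, lift clear and retreat so the top camera can see.

arm_command:
  plan: "60 0 0 0 0;60 0 0 0 0;60 0 0 0 0;70 0 0 0 0;70 0 0 5 0"

```text
t: 14.1
position: [0.5979, 0.2147, 0.0833]
ee_rot: [[0.076, 0.997, -0.0], [0.997, -0.076, -0.0], [-0.0, -0.0, -1.0]]
wrist_force: [0.6, -1.0, -0.2]
opening: 0.07
finger_force: 0.0
```

arm_command:
  plan: "70 0 0 15 0;70 0 0 40 0;70 0 0 40 0;70 -50 0 20 0;70 -50 30 0 0"

```text
t: 14.72
position: [0.4988, 0.2444, 0.2017]
ee_rot: [[0.079, 0.997, 0.006], [0.997, -0.079, 0.002], [0.002, 0.006, -1.0]]
wrist_force: [0.1, 1.5, 0.2]
opening: 0.0701
finger_force: 0.0
```

arm_command:
  plan: "70 -20 55 0 0;70 -20 55 0 0;70 -20 55 0 0;70 -20 55 0 0;70 -20 40 0 0"

```text
t: 15.35
position: [0.3972, 0.5073, 0.1998]
ee_rot: [[0.075, 0.997, 0.002], [0.997, -0.075, 0.002], [0.002, 0.002, -1.0]]
wrist_force: [0.6, 0.4, 0.3]
opening: 0.0698
finger_force: 0.0
```

Run:
```python
from workcell import robot,capture
import cv2
a=capture("scene")[140:230,270:380,::-1];b=capture("top")[140:230,245:355,::-1]
f=lambda a:cv2.resize(a,(398,326),interpolation=cv2.INTER_CUBIC)
cv2.imwrite("pics/s5.png",cv2.resize(b,(770,600-0),interpolation=cv2.INTER_CUBIC) if 0 else cv2.vconcat([cv2.resize(a[10:80,20:90],(600,600))[:0],cv2.hconcat([cv2.resize(a[:,15:80],(390,540),interpolation=cv2.INTER_CUBIC),cv2.resize(b[:,20:85],(390,540),interpolation=cv2.INTER_CUBIC)])]) if 0 else cv2.hconcat([cv2.resize(a[:,15:80],(390,540),interpolation=cv2.INTER_CUBIC),cv2.resize(b[:,20:85],(390,540),interpolation=cv2.INTER_CUBIC)]))
print(robot.get_obs()["position"])
```

```text
[0.39566169 0.50900864 0.19938414]
```

View pics/s5.png

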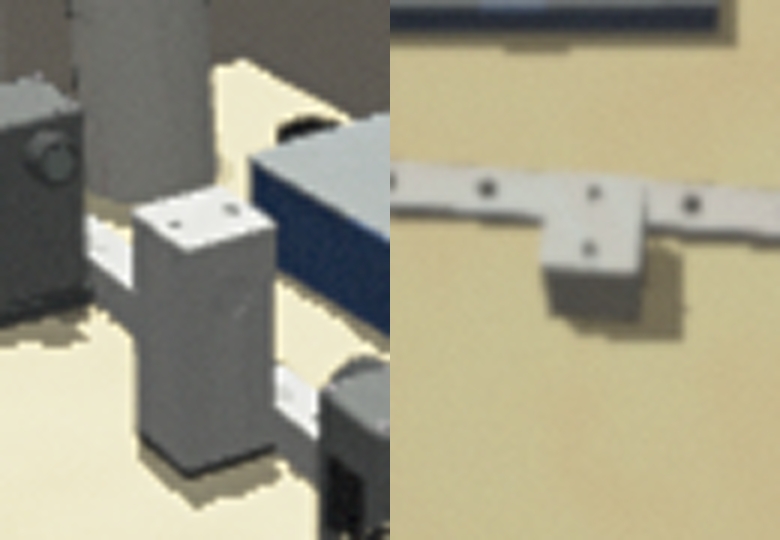

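Run:
```python
from h import *
np.set_printoptions(precision=4,suppress=True)
T=lambda u,v:((u-390+.5)/6-.5+265,(v+.5)/6-.5+140)
S=lambda u,v:((u+.5)/6-.5+285,(v+.5)/6-.5+140)
y=np.array([.0757,.997,0]);x=np.array([.997,-.0757,0])
h1,h2=atz("top",T(487,188),.022),atz("top",T(691,204),.022);m=(h1+h2)/2
d=h1-h2;print("bar ang",np.degrees(np.arctan2(-d[0],d[1])))
def rel(n,k,p):q=p-m;print(n,k,(q@x*1e3).round(1)-10+10,(q@y*1e3).round(1))
print("mark mid (bar centreline)",m)
for k,p in(("nearL",(541,268)),("nearR",(638,274)),("backR",(643,185)),("hole1",(594,192)),("hole2",(589,248))):rel("top",k,atz("top",T(*p),.1))
for k,p in(("nearL0",(550,312)),("nearR0",(641,320))):rel("top",k,atz("top",T(*p),0.0))
print(atz("top",T(638,274),.1)-atz("top",T(541,268),.1))
for k,p,z in(("tL",(134,213),.1),("tN",(187,250),.1),("tR",(274,226),.1),("tB",(217,188),.1),("bL",(140,432),0),("bN",(192,477),0),("bR",(273,449),0)):rel("scene",k,atz("scene",S(*p),z))
```

```text
bar ang -4.778253232174333
mark mid (bar centreline) [0.627 0.217 0.022]
top nearL -51.8 13.3
top nearR -51.4 -26.1
top backR -14.100000000000001 -25.4
top hole1 -18.5 -5.7
top hole2 -42.1 -5.5
top nearL0 -48.6 14.2
top nearR0 -49.3 -26.4
[-0.0026 -0.0393  0.    ]
scene tL -51.7 8.6
scene tN -50.6 -28.6
scene tR -12.8 -28.8
scene tB -13.8 10.5
scene bL -47.9 14.2
scene bN -48.0 -26.1
scene bR -10.100000000000001 -24.8
```

The top view (block top face corners (541,268), (638,274), bar holes (487,188), (691,204)) shows it upright and flush, but about 5.5 mm too far toward −y. I'll regrip it and shift it along the bar.

arm_command:
  plan: "70 20 -55 0 0;70 20 -55 0 0;70 20 -55 0 0;70 20 -55 0 0;70 20 -44 0 0"

```text
t: 16.08
position: [0.4986, 0.2376, 0.1997]
ee_rot: [[0.077, 0.997, 0.002], [0.997, -0.077, -0.0], [-0.0, 0.002, -1.0]]
wrist_force: [-0.2, 0.7, 0.5]
opening: 0.0704
finger_force: 0.0
```

arm_command:
  plan: "70 50 -15 0 0;70 50 -15 -10 0;70 0 0 0 0;70 0 0 -30 0;70 0 0 0 0"

```text
t: 16.7
position: [0.5953, 0.21, 0.1572]
ee_rot: [[0.076, 0.997, -0.005], [0.997, -0.076, -0.001], [-0.002, -0.005, -1.0]]
wrist_force: [-0.5, 0.3, -0.1]
opening: 0.0702
finger_force: 0.0
```

arm_command:
  plan: "70 1 0 -25 0;70 0 0 -25 0;70 0 0 -20 0;70 0 0 -8 0;70 0 0 0 0"

```text
t: 17.32
position: [0.5988, 0.211, 0.0813]
ee_rot: [[0.076, 0.997, 0.001], [0.997, -0.076, 0.0], [0.0, 0.001, -1.0]]
wrist_force: [-0.1, -0.2, 0.4]
opening: 0.0703
finger_force: 0.0
```

arm_command:
  plan: "30 0 0 0 0;30 0 0 0 0;30 0 0 0 0;30 0 0 0 0;30 0 0 0 0"

```text
t: 17.95
position: [0.5979, 0.2109, 0.0808]
ee_rot: [[0.076, 0.997, -0.002], [0.997, -0.076, 0.0], [0.0, -0.002, -1.0]]
wrist_force: [-4.7, 1.4, 5.2]
opening: 0.0403
finger_force: 15.0
```

arm_command:
  plan: "30 -2.5 0 2 0;30 0 0 2 0;30 0 3 0 0;30 0 2.5 0 0;30 0 0 0 0"

```text
t: 18.58
position: [0.5965, 0.2166, 0.0843]
ee_rot: [[0.076, 0.997, -0.0], [0.997, -0.076, -0.0], [-0.0, -0.0, -1.0]]
wrist_force: [-0.1, 0.5, -3.7]
opening: 0.04
finger_force: 14.9
```

arm_command:
  plan: "30 1 0 0 0;30 0 0 0 0;30 0.8 0 0 0;30 0 0 0 0;30 0 0 0 0"

```text
t: 19.2
position: [0.5982, 0.2163, 0.0845]
ee_rot: [[0.076, 0.997, 0.0], [0.997, -0.076, -0.0], [-0.0, 0.0, -1.0]]
wrist_force: [0.8, -0.0, -4.0]
opening: 0.0402
finger_force: 14.9
```

arm_command:
  plan: "30 0.8 0 0 0;30 0 0 0 0;30 0 0 0 0"

```text
t: 19.58
position: [0.5984, 0.2163, 0.0844]
ee_rot: [[0.076, 0.997, -0.001], [0.997, -0.076, -0.0], [-0.0, -0.001, -1.0]]
wrist_force: [-2.2, -0.2, -2.4]
opening: 0.0399
finger_force: 14.9
```

arm_command:
  plan: "30 0.8 0 0 0;30 0 0 0 0;30 0 0 0 0"

```text
t: 19.95
position: [0.5986, 0.2163, 0.0843]
ee_rot: [[0.076, 0.997, -0.002], [0.997, -0.076, -0.0], [-0.0, -0.002, -1.0]]
wrist_force: [-5.5, 1.2, -0.5]
opening: 0.0402
finger_force: 15.0
```

Contact again, about 5 N. Lowering, releasing and retreating.

arm_command:
  plan: "30 0 0 -2 0;30 0 0 -1.5 0;30 0 0 -1 0;30 0 0 0 0;30 0 0 0 0"

```text
t: 20.58
position: [0.5985, 0.2164, 0.0808]
ee_rot: [[0.076, 0.997, -0.002], [0.997, -0.076, 0.0], [-0.0, -0.002, -1.0]]
wrist_force: [-6.5, 0.3, 3.9]
opening: 0.0401
finger_force: 15.0
```

arm_command:
  plan: "60 0 0 0 0;60 0 0 0 0;60 0 0 0 0;70 0 0 0 0;70 0 0 5 0"

```text
t: 21.2
position: [0.5998, 0.2162, 0.0848]
ee_rot: [[0.076, 0.997, -0.0], [0.997, -0.076, -0.0], [-0.0, -0.0, -1.0]]
wrist_force: [-0.2, 0.3, -0.5]
opening: 0.0699
finger_force: 0.0
```

arm_command:
  plan: "70 0 0 15 0;70 0 0 40 0;70 0 0 40 0;70 -50 0 20 0;70 -50 30 0 0"

```text
t: 21.82
position: [0.5008, 0.2459, 0.2033]
ee_rot: [[0.079, 0.997, 0.006], [0.997, -0.079, 0.002], [0.002, 0.006, -1.0]]
wrist_force: [0.1, 1.0, -0.6]
opening: 0.0696
finger_force: 0.0
```

arm_command:
  plan: "70 -20 55 0 0;70 -20 55 0 0;70 -20 55 0 0;70 -20 55 0 0;70 -20 40 0 0"

```text
t: 22.45
position: [0.3991, 0.5089, 0.2013]
ee_rot: [[0.075, 0.997, 0.002], [0.997, -0.075, 0.002], [0.002, 0.001, -1.0]]
wrist_force: [0.2, -0.7, -0.5]
opening: 0.0698
finger_force: 0.0
```

Run:
```python
from workcell import robot,capture
import cv2
a=capture("scene")[140:230,285:350,::-1];b=capture("top")[140:230,265:330,::-1]
f=lambda a:cv2.resize(a,(390,540),interpolation=cv2.INTER_CUBIC)
cv2.imwrite("pics/s6.png",cv2.hconcat([f(a),f(b)]))
```

```text
(no output)
```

View pics/s6.png

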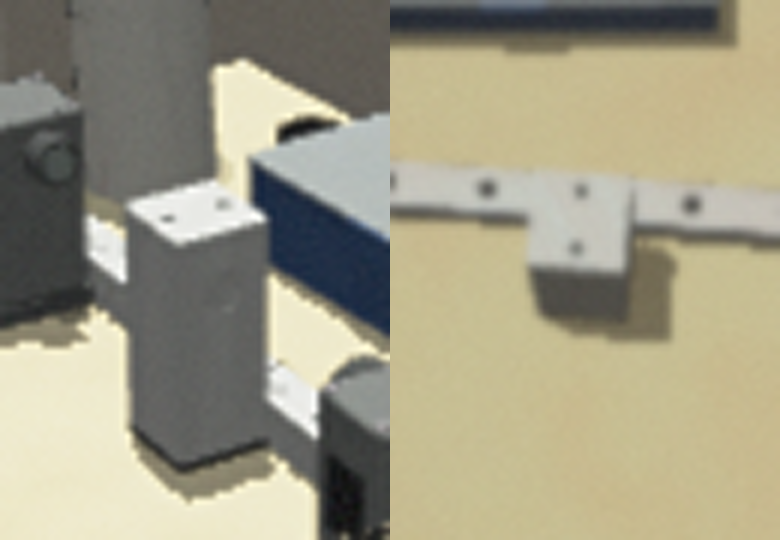

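The final view shows the block upright and flush, with its top face at (528–630, 180–270) midway between the bar holes at (487,188) and (691,204). It moved about 5.2 mm, leaving an error of about 0.5 mm. Handing in.

```bash
python3 -c "
from workcell import job
print(job.close_job())"
```

```text
the job is handed in; nothing more can be done
None
```

The job is handed in with no verdict shown: the larger aperture block stands upright on its foot against the bar, about 0.5 mm from the index mark by my measurement, pressed with roughly 5–7 N, and the arm never went near the spool, marker or tape.

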